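# Put the orange sheet gauge away on the locking peg

### The arm

A 7-joint arm with a two-finger parallel gripper is mounted at the origin on the work surface. World frame = base frame: x ahead of the robot, y to its left, z up, the work surface at z = 0. Lengths are in m, angles in rad, forces in N, time in s.
With the tool pointing down it reaches from about 0.35 to 0.9 m from the base axis. Payload 7.2 kg.
Tool frame: the origin (TCP) lies midway between the tips of the shut fingers; the grasp point (between the pads) lies 19 mm behind it; z points along the fingers, y is the line along which they close (so a half turn about z gives the same grasp; the last joint's range is limited). The gripper opens to 85 mm and grips with 20 to 120 N. Pads are 22 mm wide; open, the fingers measure 114 mm over their backs; the gripper's body (76 mm by 85 mm) begins 54 mm behind the grasp point. The pads swing forward as they close: fully open they stand 13 mm farther back than shut.
Start: joints at [-1.272, 0.411, -0.013, 1.596, 0.006, 1.134, -0.082], TCP at [0.224, 0.583, 0.231] pointing down, gripper open.
Joint ranges: [-2.95, 2.95], [-0.29, 1.99], [-1.47, 1.44], [0.14, 2.54], [-1.03, 4.17], [0.13, 1.85], [-2.86, 2.86]. Speed limits (rad/s): [2.39, 2.39, 3.01, 3.01, 3.14, 3.14, 3.14].

### API

Orientations are given as [roll, pitch, yaw] about the fixed x, y, z axes, in that order (R = Rz(yaw) Ry(pitch) Rx(roll)).
In Python, from workcell import ctrl, snapshot, job gives the robot as it stands. The module is installed in compiled form; this text tells all that it offers.
- The arm moves only by the tool send_rows, never from a script. Its argument "motion" is a list of rows, each an object of numbers: "tx", "ty", "tz": the shift along the tool's x, y, z as a fraction of full scale; "rx", "ry", "rz": the turn, a rotation vector about the tool's x, y, z as a fraction of full scale; "gripper": the closure, from 0 (fully open) to 1 (shut). In form: [{"tx": .., "ty": .., "tz": .., "rx": .., "ry": .., "rz": .., "gripper": ..}, ...]. A call has 1 to 5 rows; each row is the pose to reach, as a shift and turn from the pose commanded when the call began, along the tool's axes at that moment; what a row does not reach only later rows make up. Full scale, the value 1, is 800 mm for a shift and 60 degrees for a turn. A row lasts 1/8 s, in which the tool goes at most 62.5 mm and 10.7 degrees, less where a joint would pass 70% of its speed; a pose out of reach is approached as far as the arm can. A call with a number of a shift or a turn outside -1 to 1 is refused whole. A call with a gripper value outside its range is refused whole. The fingers move at their own pace and stop on an object; the grip force is fixed at half the most. Time passes only in rows, so rows that repeat a pose let the fingers close. It gives the time, the measured TCP pose, the force, the opening and the grip force at its end, in the units of the state.
- ctrl.observe(): the state, without advancing time (a new reading comes with each control period).
- snapshot(name): name is "scene" or "top" or "wrist"; returns a dict with "frame" (400x640x3 uint8, red, green, blue), "z_map" (400x640 float32, m along the optical axis (not along the pixel's ray), 0 where there is no reading), "fx", "fy", "cx", "cy" (pixels), "cam_to_world" (4x4, takes a point from camera to world coordinates); the wrist camera has in their place "hand_eye" (4x4, takes a point from camera to tool coordinates, whose origin is the TCP and whose axes are the flange's). Camera axes: x right, y down, z forward; pixel columns grow to the right and rows downward; lengths in m; the calibration is good to about 2 mm. A picture is of the moment at which its call begins: read the wrist's pose just before it.
- job.sign_off(): hands the job in; it is judged then, once.
The state is a dict: "time_s": time; "joint_positions": joint angles; "joint_velocities": joint speeds; "joint_efforts": joint torques, N m; "tool_pos": TCP position; "orientation": TCP orientation; "ft_force": force on the tool from outside, world axes, zero at the start; "ft_torque": the same for the moment, N m; "grip_width": finger opening in m; "grip_force": force on a finger pad.
Only numpy, scipy, OpenCV 4.12 (cv2) and the standard library are available. Lean on these libraries where they do the work, as an engineer would, in place of code of your own. Each camera call takes 0.05 s, during which the arm holds its last target. There are 200 camera calls.

### The job

At the jeweller's bench, take the sheet gauge with the orange tab out of the wooden rack and hang it by its eye on the peg of the white stand. Then press the stand's red sprung gate arm down until it snaps over and stays down by itself in front of the peg's tip, so that the gauge is locked on. Leave the blue and green gauges standing in the rack and do not knock over or push about the other things on the bench.

Things in the scene. Friction and masses are not known exactly. Their poses are not given: they have to be found in the camera images.
- gauge_orange: flat steel gauge standing upright in a rack slot: blade 60 wide (y), 70 high, 4 thick (x), dark notches; on top a tab of orange plastic 32 wide, 66 high, 10 thick, with a round through-eye of 18 diameter along x. Overall 136 high, 0.16 kg, same front and back. Origin: middle of the lower edge; x = thickness, z = up
- gauge_orange_eye (a point): centre of the orange gauge's eye, 88 mm above its lower edge, 48 mm below the top of the tab; axes as the gauge
- gauge_orange_grip (a point): place to grip the orange gauge: the solid upper part of the tab, 10 mm below its top (126 above the lower edge), 38 mm above the eye's centre; 10 mm wide along the gauge's x, 32 mm along its y; axes as the gauge
- gauge_blue: flat steel gauge standing upright in a rack slot: blade 60 wide (y), 70 high, 4 thick (x), dark notches; on top a tab of blue plastic 32 wide, 66 high, 10 thick, with a round through-eye of 18 diameter along x. Overall 136 high, 0.16 kg, same front and back. Origin: middle of the lower edge; x = thickness, z = up. Must stay in the rack
- gauge_green: flat steel gauge standing upright in a rack slot: blade 60 wide (y), 70 high, 4 thick (x), dark notches; on top a tab of green plastic 32 wide, 66 high, 10 thick, with a round through-eye of 18 diameter along x. Overall 136 high, 0.16 kg, same front and back. Origin: middle of the lower edge; x = thickness, z = up. Must stay in the rack
- rack: wooden rack fixed to the bench, 150 (its x) x 84 (its y) x 38 high, with three slots across it at x = -46, 0 and +46 mm, each 6 wide and 30 deep, floor 8 mm above the bench, 64 mm long between closed ends. Holds the three gauges in any order, their thickness along the rack's x. Origin: centre of its underside
- stand: white stand fixed to the bench: base 150 (x -75..75) x 170 (y -60..110) x 10 high; a 36 wide aluminium back plate, front face at x = +41, up to 12 above peg height; the peg runs from it to the stand's -x; a 16 square gate post at x = -47, y = +88, 129 high. Origin on the bench under the middle of the peg
- peg (a point): middle of the peg's axis, 135 mm above the bench: round, brass, 9 diameter, from the back plate (x = +41) to its rounded tip at x = -36.5; it points to the stand's -x and rises 0.12 rad towards its tip. Axes as the stand (level). Things go on from the -x side
- peg_tip (a point): the rounded free end of the peg, 36.5 mm in -x from peg and 4.4 mm higher; axes as the stand
- gate (a joint): angle of the gate arm about an axis along the stand's x through gate_hinge: 0 = up (arm leans up, 0.95 rad above level, to the side of the peg), 0.95 = level, closed across the front of the peg's tip. It springs back up if let go before about 0.65 and snaps down and stays beyond that; needs up to about 10 N at the pad
- gate_hinge (a point): the gate's hinge on its post, at x = -47, y = +80 mm in the stand and at peg height (135); axes as the stand. From here the arm, 88 long, 6 thick and 16 wide (in x), runs towards the stand's -y
- gate_pad (a point): middle of the red sleeve (48 mm long) of the gate arm, 52 mm from the hinge along the arm; moves with the gate
- gate_press (a point): where the top of the red sleeve's middle is when the gate is closed, fixed on the stand (x = -47, y = +28, z = 138); pushing straight down above this point with closed fingers meets the raised arm and carries it down
- bottle: white plastic bottle, 48 diameter, 140 high, standing between rack and stand; origin: centre of its foot. Leave alone
- jar: amber glass jar with a black cap, 40 diameter, 75 high, standing between rack and stand; origin: centre of its foot. Leave alone
- pot: small brass pot, 26 diameter, 18 high, standing on the front corner of the stand's base; origin: centre of its foot. Leave alone
- graver: graver lying on the bench, black handle 14 thick, about 125 long along its x; origin on the bench near its middle. Leave alone
- loupe: blue loupe lying flat, 38 diameter, 12 high, with a steel tab along its x; origin: centre of the lens's underside. Leave alone
- stone_a: grey stone block 70 x 55 x 35 high at the back; origin: centre of its underside. Leave alone
- stone_b: grey stone block 70 x 55 x 35 high at the back; origin: centre of its underside. Leave alone
There are look-alikes about, which are no part of the job. Leave any pink look-alike of the stand alone.

How it is judged:
On the way, in this order (a step that is already met when the one before it is completed fails the run):
1. the orange gauge's eye is on the peg, with the gate still up (x of gauge_orange_eye in the frame of peg between -0.028 and 0.036 m and y of gauge_orange_eye in the frame of peg between -0.008 and 0.008 m and z of gauge_orange_eye in the frame of peg between -0.016 and 0.009 m and value of joint gate below 0.6 rad), for 0.2 s.
2. the gate has been pressed down past its snap, with the gauge on the peg (x of gauge_orange_eye in the frame of peg between -0.028 and 0.036 m and y of gauge_orange_eye in the frame of peg between -0.008 and 0.008 m and z of gauge_orange_eye in the frame of peg between -0.016 and 0.009 m and value of joint gate above 0.88 rad), for 0.2 s.
At the end, for the whole second after the job is handed in: the orange gauge hangs still and upright (0.35 rad), by its eye on the peg: eye centre within 8 mm sideways, +9 to -16 mm in height, 28 mm before to 36 mm behind the peg's middle; the gate stays down (over 0.88 rad); the blue and green gauges are within 20 mm of their places (all of step 2 and angle between gauge_orange's own z axis and vertical below 0.35 rad and linear speed of gauge_orange below 0.05 m/s and contact force between gauge_orange and stand above 0.2 N and distance of each of gauge_blue, gauge_green from where it was at the start of the episode below 0.02 m); the robot touches nothing.
It fails at once if the blue or green gauge is taken or pushed out of its place (25 mm) (distance of any of gauge_blue, gauge_green from where it was at the start of the episode above 0.025 m).
It fails at once if a bystander is pushed more than 25 mm or tipped over (distance of any of jar, bottle, pot, graver, loupe, stone_a, stone_b from where it was at the start of the episode above 0.025 m or angle between any of jar, bottle, pot, graver, loupe, stone_a, stone_b's own z axis and vertical above 0.6 rad).
It also fails if it takes over 54 s, if anything falls off the work surface, if the arm or the gripper's body presses on something with over 40 N, if the wrist force passes 120 N, or if a joint passes its speed limit or range.

## Working session

There is one attempt and no reset: what is moved stays moved. The work goes in short steps, Python scripts to look and compute and a tool call to move; the robot and the scene stay as the last step left them, time stands still between calls to the robot, and variables do not carry over. Pictures are saved under pics/ and viewed, at most 12 in all, crops included, and the job is handed in when it is done.

Besides the shell and the picture viewer there is one more tool, called after "Emit:" by a JSON object that holds its "name" and its "arguments", one argument or row to a line. send_rows: Moves the arm, as the interface text tells. Its arguments: {"type":"object","properties":{"motion":{"type":"array"}},"required":["motion"]}

```bash
mkdir -p pics
cat > h.py <<'E'
import numpy as np, cv2
from workcell import ctrl, snapshot, job
from scipy.spatial.transform import Rotation as R
def T(o):
    M=np.eye(4); M[:3,:3]=R.from_euler('xyz',o['orientation']).as_matrix(); M[:3,3]=o['tool_pos']; return M
def cloud(s,M=None):
    M=s['cam_to_world'] if M is None else M@s['hand_eye']
    z=s['z_map']; v,u=np.mgrid[:z.shape[0],:z.shape[1]]
    P=np.stack([(u-s['cx'])/s['fx']*z,(v-s['cy'])/s['fy']*z,z,np.ones_like(z)],-1)@np.array(M).T
    P=P[...,:3]; P[z==0]=np.nan; return P
def save(n,im): cv2.imwrite('pics/'+n+'.png',cv2.cvtColor(im,cv2.COLOR_RGB2BGR))
E
python3 - <<'E'
from h import *
o=ctrl.observe(); print({k:np.round(v,3) for k,v in o.items()})
for n in ('scene','top'):
    s=snapshot(n); save(n+'0',s['frame']); np.savez(n+'.npz',**s); print(n,np.round(s['cam_to_world'],3).tolist(),s['fx'],s['cx'])
E
```

```text
{'time_s': np.float64(0.0), 'joint_positions': array([-1.272,  0.412, -0.013,  1.597,  0.006,  1.134, -0.082]), 'joint_velocities': array([ 0.001,  0.001,  0.   ,  0.   ,  0.   , -0.002, -0.001]), 'joint_efforts': array([-1.0000e-03, -6.0063e+01,  6.8200e-01, -2.9941e+01,  1.4000e-02,
        1.1000e-02, -0.0000e+00]), 'tool_pos': array([0.224, 0.583, 0.23 ]), 'orientation': array([-3.14 ,  0.   ,  2.775]), 'ft_force': array([-0.03 , -0.028,  0.302]), 'ft_torque': array([0.003, 0.052, 0.018]), 'grip_force': np.float64(0.0), 'grip_width': np.float64(0.085)}
scene [[-0.765, 0.509, -0.395, 0.995], [0.644, 0.601, -0.474, 0.552], [-0.004, -0.617, -0.787, 1.135], [0.0, 0.0, 0.0, 1.0]] 466.9889657432801 323.47528571470343
top [[0.024, -0.988, 0.151, 0.302], [-1.0, -0.023, 0.011, -0.049], [-0.008, -0.151, -0.989, 1.363], [0.0, 0.0, 0.0, 1.0]] 449.468489010533 321.3478476963659
```

View pics/scene0.png

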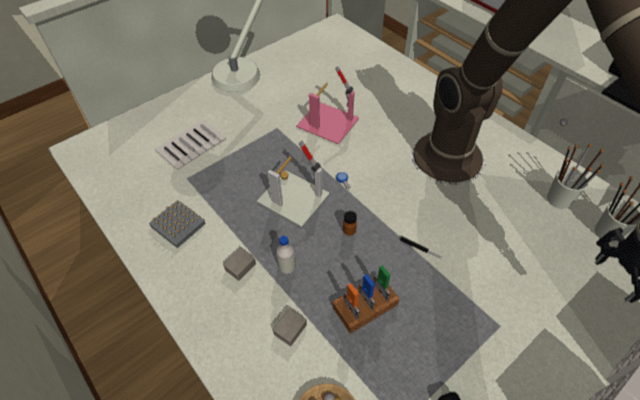

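View pics/top0.png

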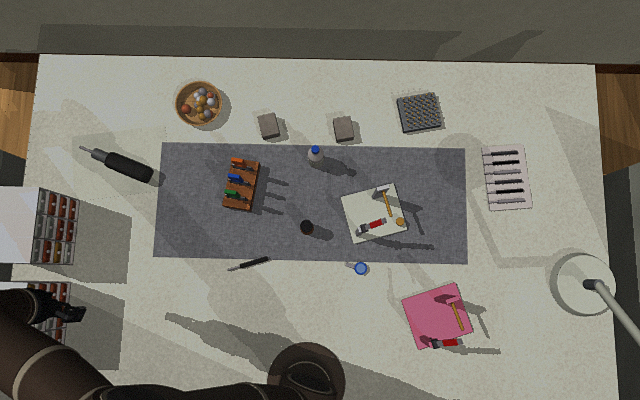

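The scene view shows the rack with orange (352,293), blue (368,288) and green (384,278), the white stand (293,195), and a pink decoy (328,115). In the top view the orange tab is at (240,163), the white stand's peg runs from about (382,192) to (390,217), and the red sleeve is at (372,226).

Run:
```python
from h import *
for n in ('top','scene'):
    s=dict(np.load(n+'.npz')); P=cloud(s); f=s['frame']; hsv=cv2.cvtColor(f,cv2.COLOR_RGB2HSV); H,S,V=[hsv[...,i].astype(int) for i in range(3)]
    rackbox=(P[...,0]>.3)&(P[...,0]<.75)&(P[...,1]>.05)&(P[...,1]<.4)
    stbox=(P[...,0]>.28)&(P[...,0]<.62)&(P[...,1]>-.34)&(P[...,1]<0)
    def rep(l,m):
        q=P[m]
        if len(q)<4: print(n,l,len(q));return
        c=q.mean(0); w,v=np.linalg.eigh(np.cov(q.T)); print(n,l,len(q),'mean',c.round(4),'lo',np.percentile(q,2,0).round(3),'hi',np.percentile(q,98,0).round(3),'ax',v[:,2].round(3))
    z=P[...,2]
    rep('orange',rackbox&(H<14)&(S>190)&(V>120)&(z>.06))
    rep('blue',rackbox&(H>100)&(H<130)&(S>150)&(z>.06))
    rep('green',rackbox&(H>45)&(H<85)&(S>120)&(z>.06))
    rep('red',stbox&((H<6)|(H>174))&(S>170)&(z>.1))
    rep('brass',stbox&(H>12)&(H<30)&(S>100)&(z>.1))
    rep('pot',stbox&(H>12)&(H<30)&(S>100)&(z>.0)&(z<.05))
    m=(stbox&(S<40)&(V>140)&(z>.004)&(z<.018)); rep('base',m)
    q=P[m][:,:2].astype(np.float32); print(cv2.minAreaRect(q))
    m=rackbox&(z>.03)&(z<.046); rep('racktop',m); print(cv2.minAreaRect(P[m][:,:2].astype(np.float32)))
    if n=='top': 
        a=cv2.resize(f[140:220,210:290],(400,400),interpolation=cv2.INTER_CUBIC); b=cv2.resize(f[175:255,335:415],(400,400),interpolation=cv2.INTER_CUBIC); save('zoomtop',np.hstack([a,b]))
```

```text
top orange 37 mean [0.6184 0.2066 0.1417] lo [0.614 0.192 0.089] hi [0.623 0.221 0.15 ] ax [ 0.02  -0.117  0.993]
top blue 79 mean [0.5709 0.2113 0.1252] lo [0.566 0.196 0.078] hi [0.578 0.228 0.149] ax [0.051 0.025 0.998]
top green 69 mean [0.5264 0.2189 0.1297] lo [0.521 0.204 0.084] hi [0.534 0.235 0.149] ax [0.059 0.057 0.997]
top red 66 mean [ 0.4435 -0.1793  0.1791] lo [ 0.435 -0.192  0.16 ] hi [ 0.453 -0.167  0.198] ax [-0.155  0.533 -0.832]
top brass 78 mean [ 0.5042 -0.2145  0.139 ] lo [ 0.471 -0.226  0.131] hi [ 0.539 -0.203  0.146] ax [-0.952 -0.282  0.122]
top pot 60 mean [ 0.4716 -0.2577  0.0273] lo [ 0.446 -0.278  0.014] hi [ 0.519 -0.048  0.037] ax [-0.095  0.995  0.044]
top base 2085 mean [ 0.4727 -0.182   0.0098] lo [ 0.289 -0.3    0.004] hi [ 0.568 -0.054  0.016] ax [-0.994 -0.11  -0.019]
((0.43331044912338257, -0.16701862215995789), (0.3082965016365051, 0.3382776081562042), 1.3975826501846313)
top racktop 1085 mean [0.5864 0.1977 0.0376] lo [0.5   0.115 0.031] hi [0.746 0.256 0.044] ax [-0.931  0.365  0.011]
((0.6301685571670532, 0.19297315180301666), (0.1044835671
[... 522 characters left out ...]
e brass 58 mean [ 0.5029 -0.2139  0.1398] lo [ 0.473 -0.226  0.134] hi [ 0.532 -0.203  0.145] ax [-0.952 -0.289  0.103]
scene pot 46 mean [ 0.4753 -0.2648  0.0277] lo [ 0.464 -0.278  0.019] hi [ 0.484 -0.254  0.033] ax [-0.425 -0.905  0.014]
scene base 1937 mean [ 0.4765 -0.175   0.0107] lo [ 0.29  -0.279  0.004] hi [ 0.579 -0.054  0.016] ax [-0.998  0.057 -0.022]
((0.43744367361068726, -0.16983473300933838), (0.33683696389198303, 0.31341779232025146), 89.7237777709961)
scene racktop 1338 mean [0.6092 0.2126 0.0389] lo [0.508 0.119 0.032] hi [0.747 0.261 0.044] ax [-0.892  0.451  0.011]
((0.6298048496246338, 0.19537845253944397), (0.10727545619010925, 0.27799755334854126), 71.60841369628906)
```

View pics/zoomtop.png

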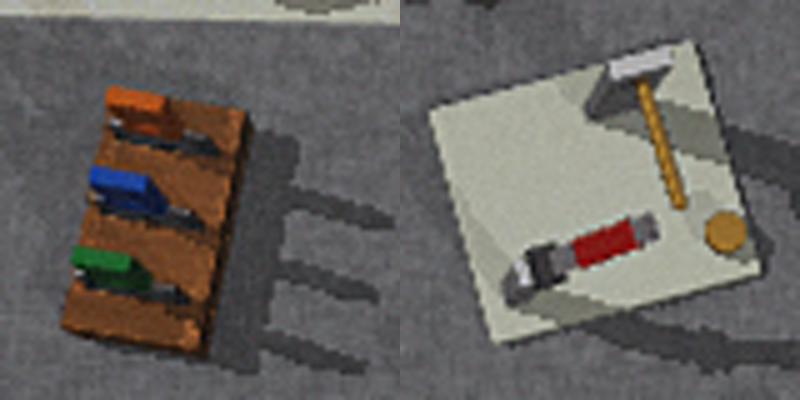

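The zoomed top view shows orange at the far (+x) end of the rack. The stand's peg runs from its plate at crop (640,65) to its tip at (682,205), toward the robot, and the raised gate is on its +y side. I'll move above the rack for a close wrist view.

Emit:
{"name": "send_rows", "arguments": {
  "motion": [
    {"tx": -0.61, "ty": -0.262, "tz": -0.1, "rz": 1.0, "gripper": 0.55},
    {"tx": -0.61, "ty": -0.262, "tz": -0.1, "rz": 1.0, "gripper": 0.55},
    {"tx": -0.61, "ty": -0.262, "tz": -0.1, "rz": 1.0, "gripper": 0.55},
    {"tx": -0.61, "ty": -0.262, "tz": -0.1, "rz": 1.0, "gripper": 0.55},
    {"tx": -0.61, "ty": -0.262, "tz": -0.1, "rz": 1.0, "gripper": 0.55}
  ]
}}

```text
invalid input
```

```bash
cat >> h.py <<'E'
def goto(p,yaw,o=None):
    "fractions for a move to p, tool down at yaw, from the measured pose"
    o=o or ctrl.observe(); M=T(o)
    d=M[:3,:3].T@(np.array(p)-M[:3,3]); D=M[:3,:3].T@R.from_euler('xyz',[np.pi,0,yaw]).as_matrix()
    r=R.from_matrix(D).as_rotvec(); print('at',o['time_s'],M[:3,3].round(4),np.round(o['orientation'],3),'w',round(float(o['grip_width']),4),'F',np.round(o['ft_force'],1)); print('t',(d/.8).round(4),'r',(r/(np.pi/3)).round(3))
E
python3 - <<'E'
from h import *
goto([.60,.21,.30],1.42); print(snapshot('wrist')['hand_eye'].round(3).tolist())
E
```

```text
at 0.1 [0.224  0.583  0.2305] [-3.14   0.     2.775] w 0.0853 F [-0.6  0.3  0.1]
t [-0.6059 -0.2668 -0.0864] r [-1.000e-03  1.000e-03  1.294e+00]
[[0.001, -0.948, -0.317, 0.082], [1.0, 0.001, 0.0, -0.0], [0.0, -0.317, 0.948, -0.143], [0.0, 0.0, 0.0, 1.0]]
```

Emit:
{"name": "send_rows", "arguments": {
  "motion": [
    {"tx": -0.61, "ty": -0.262, "tz": -0.1, "rx": 0, "ry": 0, "rz": 1.0, "gripper": 0.55},
    {"tx": -0.61, "ty": -0.262, "tz": -0.1, "rx": 0, "ry": 0, "rz": 1.0, "gripper": 0.55},
    {"tx": -0.61, "ty": -0.262, "tz": -0.1, "rx": 0, "ry": 0, "rz": 1.0, "gripper": 0.55},
    {"tx": -0.61, "ty": -0.262, "tz": -0.1, "rx": 0, "ry": 0, "rz": 1.0, "gripper": 0.55},
    {"tx": -0.61, "ty": -0.262, "tz": -0.1, "rx": 0, "ry": 0, "rz": 1.0, "gripper": 0.55}
  ]
}}

```text
time_s: 0.78
tool_pos: [0.4465, 0.3662, 0.2781]
orientation: [3.142, -0.0, 1.831]
ft_force: [-0.3, 1.1, -0.5]
grip_width: 0.0386
grip_force: 0.0
```

Run:
```python
from h import *
goto([.60,.18,.30],1.42)
```

```text
at 0.775 [0.4465 0.3662 0.2781] [ 3.142 -0.     1.831] w 0.0386 F [-0.3  1.1 -0.5]
t [-0.2743  0.1254 -0.0274] r [-0.    -0.     0.393]
```

Emit:
{"name": "send_rows", "arguments": {
  "motion": [
    {"tx": -0.255, "ty": 0.13, "tz": -0.027, "rx": 0, "ry": 0, "rz": 0.393, "gripper": 0.55},
    {"tx": -0.255, "ty": 0.13, "tz": -0.027, "rx": 0, "ry": 0, "rz": 0.393, "gripper": 0.55},
    {"tx": -0.255, "ty": 0.13, "tz": -0.027, "rx": 0, "ry": 0, "rz": 0.393, "gripper": 0.55},
    {"tx": -0.255, "ty": 0.13, "tz": -0.027, "rx": 0, "ry": 0, "rz": 0.393, "gripper": 0.55},
    {"tx": -0.255, "ty": 0.13, "tz": -0.027, "rx": 0, "ry": 0, "rz": 0.393, "gripper": 0.55}
  ]
}}

```text
time_s: 1.4
tool_pos: [0.6016, 0.1938, 0.2994]
orientation: [3.14, 0.002, 1.419]
ft_force: [-1.0, 0.5, -0.5]
grip_width: 0.0382
grip_force: 0.0
```

```bash
cat >> h.py <<'E'
def tabs(s,P):
    hsv=cv2.cvtColor(s['frame'],cv2.COLOR_RGB2HSV); H,S,V=[hsv[...,i].astype(int) for i in range(3)]
    z=P[...,2]; out={}
    for l,a,b in (('orange',0,14),('blue',100,130),('green',45,85)):
        m=(H>=a)&(H<b)&(S>150)&(V>60)&(z>.06); zt=np.nanpercentile(z[m],97) if m.any() else 0
        m2=m&(z>zt-.006); q=P[m2][:,:2].astype(np.float32)
        if len(q)<10: continue
        print(l,len(q),'top z',zt.round(4),'rect',[np.round(x,4) for x in cv2.minAreaRect(q)])
E
python3 - <<'E'
from h import *
goto([.615,.205,.18],1.42)
o=ctrl.observe(); s=snapshot('wrist'); save('wrist1',s['frame']); P=cloud(s,T(o)); tabs(s,P)
E
```

```text
at 1.4 [0.6016 0.1938 0.2994] [3.140e+00 2.000e-03 1.419e+00] w 0.0382 F [-1.   0.5 -0.5]
t [0.0166 0.0143 0.1492] r [ 0.001  0.002 -0.001]
orange 276 top z 0.1455 rect [array([0.62 , 0.206]), array([0.0321, 0.0096]), np.float64(81.6225)]
blue 254 top z 0.1454 rect [array([0.573 , 0.2073]), array([0.0447, 0.0136]), np.float64(71.5043)]
green 221 top z 0.1455 rect [array([0.5297, 0.2203]), array([0.0306, 0.0089]), np.float64(82.4535)]
```

View pics/wrist1.png

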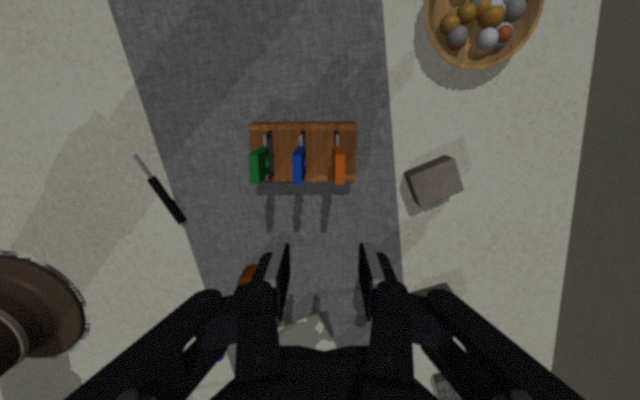

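The wrist view shows green (259,165), blue (299,165) and orange (340,165) in the rack, with the fingers part open. The orange tab is at (0.620, 0.206), its top is at z 0.145, and its yaw is about -0.15.

Run:
```python
from h import *
goto([.620,.206,.17],1.42);goto([.620,.206,.115],1.42)
```

```text
at 1.45 [0.6002 0.1966 0.299 ] [-3.141e+00  1.000e-03  1.422e+00] w 0.0386 F [-0.8  1.7  0.3]
t [0.0154 0.0228 0.1613] r [-0.     0.001  0.002]
at 1.45 [0.6002 0.1966 0.299 ] [-3.141e+00  1.000e-03  1.422e+00] w 0.0386 F [-0.8  1.7  0.3]
t [0.0155 0.0228 0.23  ] r [-0.     0.001  0.002]
```

Emit:
{"name": "send_rows", "arguments": {
  "motion": [
    {"tx": 0.0155, "ty": 0.0228, "tz": 0.1, "rx": 0, "ry": 0, "rz": 0, "gripper": 0.55},
    {"tx": 0.0155, "ty": 0.0228, "tz": 0.13, "rx": 0, "ry": 0, "rz": 0, "gripper": 0.55},
    {"tx": 0.0155, "ty": 0.0228, "tz": 0.13, "rx": 0, "ry": 0, "rz": 0, "gripper": 0.55},
    {"tx": 0.0155, "ty": 0.0228, "tz": 0.13, "rx": 0, "ry": 0, "rz": 0, "gripper": 0.55}
  ]
}}

```text
time_s: 1.95
tool_pos: [0.6196, 0.2088, 0.1972]
orientation: [3.14, -0.001, 1.427]
ft_force: [0.6, -0.5, 1.3]
grip_width: 0.0382
grip_force: 0.0
```

Run:
```python
from h import *
o=ctrl.observe(); s=snapshot('wrist'); save('wrist2',s['frame']); P=cloud(s,T(o)); tabs(s,P)
goto([.620,.206,.115],1.42)
```

```text
orange 544 top z 0.1452 rect [array([0.6202, 0.2066]), array([0.0316, 0.0097]), np.float64(81.5596)]
blue 555 top z 0.1453 rect [array([0.5748, 0.2132]), array([0.0322, 0.0099]), np.float64(81.3482)]
green 466 top z 0.1454 rect [array([0.5297, 0.2202]), array([0.0316, 0.0095]), np.float64(81.5133)]
at 2.0 [0.6201 0.2088 0.1979] [ 3.139e+00 -2.000e-03  1.426e+00] w 0.0383 F [ 0.1 -0.4  0.7]
t [-3.600e-03  1.000e-04  1.036e-01] r [ 0.002 -0.002  0.006]
```

Clean reading: centre (0.620, 0.2066), yaw -8.5°. Descend and grip.

Emit:
{"name": "send_rows", "arguments": {
  "motion": [
    {"tx": -0.0025, "ty": 0, "tz": 0.05, "rx": 0, "ry": 0, "rz": 0, "gripper": 0.55},
    {"tx": -0.0025, "ty": 0, "tz": 0.103, "rx": 0, "ry": 0, "rz": 0, "gripper": 0.55},
    {"tx": -0.0025, "ty": 0, "tz": 0.103, "rx": 0, "ry": 0, "rz": 0, "gripper": 0.55},
    {"tx": -0.0025, "ty": 0, "tz": 0.103, "rx": 0, "ry": 0, "rz": 0, "gripper": 1.0},
    {"tx": -0.0025, "ty": 0, "tz": 0.103, "rx": 0, "ry": 0, "rz": 0, "gripper": 1.0}
  ]
}}

```text
time_s: 2.62
tool_pos: [0.6208, 0.2065, 0.1161]
orientation: [3.138, -0.003, 1.426]
ft_force: [-0.7, -0.1, 6.2]
grip_width: 0.0088
grip_force: 59.4
```

Emit:
{"name": "send_rows", "arguments": {
  "motion": [
    {"tx": 0, "ty": 0, "tz": 0, "rx": 0, "ry": 0, "rz": 0, "gripper": 1.0},
    {"tx": 0, "ty": 0, "tz": 0, "rx": 0, "ry": 0, "rz": 0, "gripper": 1.0},
    {"tx": 0, "ty": 0, "tz": -0.03, "rx": 0, "ry": 0, "rz": 0, "gripper": 1.0},
    {"tx": 0, "ty": 0, "tz": -0.06, "rx": 0, "ry": 0, "rz": 0, "gripper": 1.0}
  ]
}}

```text
time_s: 3.12
tool_pos: [0.6194, 0.2059, 0.1626]
orientation: [3.141, -0.0, 1.426]
ft_force: [0.5, 0.3, -2.3]
grip_width: 0.009
grip_force: 59.0
```

Run:
```python
from h import *
goto([.62,.206,.29],1.426);goto([.405,-.235,.29],1.86)
```

```text
at 3.125 [0.6194 0.2059 0.1626] [ 3.141 -0.     1.426] w 0.009 F [ 0.5  0.3 -2.3]
t [ 0.0003  0.0009 -0.1592] r [ 0.001 -0.    -0.   ]
at 3.125 [0.6194 0.2059 0.1626] [ 3.141 -0.     1.426] w 0.009 F [ 0.5  0.3 -2.3]
t [-0.5841 -0.1852 -0.1596] r [ 0.001 -0.    -0.415]
```

Emit:
{"name": "send_rows", "arguments": {
  "motion": [
    {"tx": 0, "ty": 0, "tz": -0.07, "rx": 0, "ry": 0, "rz": 0, "gripper": 1.0},
    {"tx": 0, "ty": 0, "tz": -0.14, "rx": 0, "ry": 0, "rz": 0, "gripper": 1.0},
    {"tx": 0, "ty": 0, "tz": -0.16, "rx": 0, "ry": 0, "rz": 0, "gripper": 1.0},
    {"tx": -0.06, "ty": -0.02, "tz": -0.16, "rx": 0, "ry": 0, "rz": -0.05, "gripper": 1.0},
    {"tx": -0.13, "ty": -0.04, "tz": -0.16, "rx": 0, "ry": 0, "rz": -0.1, "gripper": 1.0}
  ]
}}

```text
time_s: 3.75
tool_pos: [0.5714, 0.1074, 0.2886]
orientation: [-3.141, 0.0, 1.534]
ft_force: [0.9, -2.3, -2.2]
grip_width: 0.0088
grip_force: 59.3
```

Run:
```python
from h import *
goto([.405,-.235,.29],1.86)
```

```text
at 3.75 [0.5714 0.1074 0.2886] [-3.141  0.     1.534] w 0.0088 F [ 0.9 -2.3 -2.2]
t [-0.4353 -0.1923 -0.0016] r [-0.     0.    -0.311]
```

Emit:
{"name": "send_rows", "arguments": {
  "motion": [
    {"tx": -0.07, "ty": -0.03, "tz": 0, "rx": 0, "ry": 0, "rz": -0.05, "gripper": 1.0},
    {"tx": -0.14, "ty": -0.06, "tz": 0, "rx": 0, "ry": 0, "rz": -0.1, "gripper": 1.0},
    {"tx": -0.21, "ty": -0.09, "tz": 0, "rx": 0, "ry": 0, "rz": -0.16, "gripper": 1.0},
    {"tx": -0.28, "ty": -0.12, "tz": 0, "rx": 0, "ry": 0, "rz": -0.22, "gripper": 1.0},
    {"tx": -0.35, "ty": -0.155, "tz": 0, "rx": 0, "ry": 0, "rz": -0.27, "gripper": 1.0}
  ]
}}

```text
time_s: 4.38
tool_pos: [0.4363, -0.1677, 0.2892]
orientation: [3.14, -0.001, 1.815]
ft_force: [3.5, 4.9, 0.7]
grip_width: 0.0089
grip_force: 59.8
```

Run:
```python
from h import *
goto([.405,-.235,.29],1.86)
```

```text
at 4.375 [ 0.4363 -0.1677  0.2892] [ 3.140e+00 -1.000e-03  1.815e+00] w 0.0089 F [3.5 4.9 0.7]
t [-0.0721 -0.0584 -0.0012] r [ 0.002 -0.001 -0.043]
```

Emit:
{"name": "send_rows", "arguments": {
  "motion": [
    {"tx": -0.04, "ty": -0.03, "tz": 0, "rx": 0, "ry": 0, "rz": -0.043, "gripper": 1.0},
    {"tx": -0.072, "ty": -0.058, "tz": 0, "rx": 0, "ry": 0, "rz": -0.043, "gripper": 1.0},
    {"tx": -0.072, "ty": -0.058, "tz": 0, "rx": 0, "ry": 0, "rz": -0.043, "gripper": 1.0},
    {"tx": -0.072, "ty": -0.058, "tz": 0, "rx": 0, "ry": 0, "rz": -0.043, "gripper": 1.0},
    {"tx": -0.072, "ty": -0.058, "tz": 0, "rx": 0, "ry": 0, "rz": -0.043, "gripper": 1.0}
  ]
}}

```text
time_s: 5.0
tool_pos: [0.4065, -0.2329, 0.2889]
orientation: [-3.141, -0.0, 1.86]
ft_force: [0.1, -0.5, -2.7]
grip_width: 0.0091
grip_force: 59.3
```

```bash
cat >> h.py <<'E'
def peg(s,P):
    hsv=cv2.cvtColor(s['frame'],cv2.COLOR_RGB2HSV); H,S,V=[hsv[...,i].astype(int) for i in range(3)]
    z=P[...,2]; bx=(P[...,0]>.4)&(P[...,0]<.6)&(P[...,1]>-.3)&(P[...,1]<-.1)
    m=bx&(H>12)&(H<30)&(S>90)&(z>.1)&(z<.16); m=cv2.erode(m.astype(np.uint8),np.ones((2,2)))>0; q=P[m]
    vx=cv2.fitLine(q.astype(np.float32),cv2.DIST_HUBER,0,.001,.001).ravel()
    d=vx[:3]*np.sign(vx[0]); t=(q-vx[3:])@d; a,b=np.percentile(t,[1,99])
    print('peg',len(q),'tip',(vx[3:]+a*d).round(4),'root',(vx[3:]+b*d).round(4),'yaw',np.arctan2(d[1],d[0]).round(4),'slope',d[2].round(3))
    m=bx&((H<6)|(H>174))&(S>150)&(z>.1)&(z<.25); q=P[m]
    if len(q)>10:
        print('red',len(q),q.mean(0).round(4),q.min(0).round(4),q.max(0).round(4))
E
python3 - <<'E'
from h import *
goto([.405,-.235,.29],1.86)
o=ctrl.observe(); s=snapshot('wrist'); save('wrist3',s['frame']); P=cloud(s,T(o)); peg(s,P)
for n in('top','scene'):
    s=snapshot(n); P=cloud(s); peg(s,P)
E
```

```text
at 5.0 [ 0.4065 -0.2329  0.2889] [-3.141 -0.     1.86 ] w 0.0091 F [ 0.1 -0.5 -2.7]
t [-0.002  -0.0025 -0.0014] r [-0. -0.  0.]
peg 410 tip [ 0.4725 -0.2241  0.1432] root [ 0.5426 -0.2033  0.1341] yaw 0.2892 slope -0.123
red 608 [ 0.4446 -0.1792  0.1801] [ 0.4347 -0.1934  0.1592] [ 0.4547 -0.1643  0.1985]
peg 44 tip [ 0.4708 -0.2251  0.1441] root [ 0.5364 -0.206   0.1348] yaw 0.2826 slope -0.135
red 69 [ 0.4437 -0.1794  0.18  ] [ 0.4348 -0.1922  0.1608] [ 0.4538 -0.1665  0.1972]
peg 32 tip [ 0.474  -0.2214  0.1431] root [ 0.5319 -0.2027  0.1364] yaw 0.3122 slope -0.109
red 66 [ 0.448  -0.1776  0.1804] [ 0.4395 -0.1913  0.1608] [ 0.4581 -0.1619  0.198 ]
```

View pics/wrist3.png

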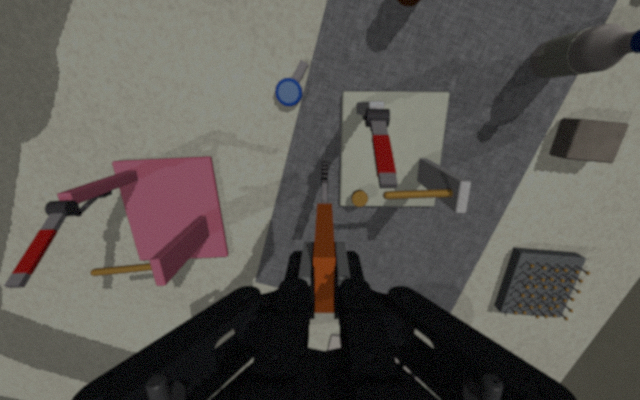

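The wrist view shows the orange tab held straight at (325,255), the peg at (385–450,195) with its free end on the left, the red gate arm up at (383,155), and the pot at (360,198).

Run:
```python
from h import *
o=ctrl.observe(); s=snapshot('wrist'); Q=cloud(s,np.eye(4)); hsv=cv2.cvtColor(s['frame'],cv2.COLOR_RGB2HSV)
m=(hsv[...,0]<14)&(hsv[...,1]>150)&(hsv[...,2]>60)&(Q[...,2]<.12); q=Q[m]; print(len(q),np.percentile(q,[1,10,50,90,99],axis=0).round(4).tolist())
goto([.4303,-.2375,.289],1.859); goto([.4303,-.2375,.1646],1.859)
```

```text
2950 [[-0.0683, -0.2948, -0.0296], [-0.0579, -0.2851, -0.0287], [0.0131, -0.0003, -0.011], [0.0344, 0.0493, 0.11], [0.0474, 0.0584, 0.1191]]
at 5.2 [ 0.4063 -0.2335  0.2889] [-3.141 -0.     1.859] w 0.0094 F [-0.4  0.3 -2.5]
t [-0.0134  0.0273 -0.0001] r [-0. -0.  0.]
at 5.2 [ 0.4063 -0.2335  0.2889] [-3.141 -0.     1.859] w 0.0094 F [-0.4  0.3 -2.5]
t [-0.0134  0.0273  0.1554] r [-0. -0.  0.]
```

Emit:
{"name": "send_rows", "arguments": {
  "motion": [
    {"tx": -0.0134, "ty": 0.0273, "tz": 0, "rx": 0, "ry": 0, "rz": 0, "gripper": 1.0},
    {"tx": -0.0134, "ty": 0.0273, "tz": 0.07, "rx": 0, "ry": 0, "rz": 0, "gripper": 1.0},
    {"tx": -0.0134, "ty": 0.0273, "tz": 0.14, "rx": 0, "ry": 0, "rz": 0, "gripper": 1.0},
    {"tx": -0.0134, "ty": 0.0273, "tz": 0.1554, "rx": 0, "ry": 0, "rz": 0, "gripper": 1.0},
    {"tx": -0.0134, "ty": 0.0273, "tz": 0.1554, "rx": 0, "ry": 0, "rz": 0, "gripper": 1.0}
  ]
}}

```text
time_s: 5.82
tool_pos: [0.4302, -0.2383, 0.1652]
orientation: [-3.141, 0.0, 1.858]
ft_force: [0.2, -0.0, -1.5]
grip_width: 0.0089
grip_force: 59.4
```

Run:
```python
from h import *
o=ctrl.observe(); s=snapshot('wrist'); save('w4',s['frame']); M=T(o);Q=cloud(s,np.eye(4)); hsv=cv2.cvtColor(s['frame'],cv2.COLOR_RGB2HSV)
m=(hsv[...,0]<14)&(hsv[...,1]>150)&(hsv[...,2]>60)&(Q[...,2]<.05)&(abs(Q[...,1])<.02)&(abs(Q[...,0])<.05); q=Q[m]; print(len(q),np.percentile(q,[1,10,50,90,99],axis=0).round(4).tolist())
peg(s,cloud(s,M))
# peg-to-tool geometry
q=cloud(snapshot('top')); goto([.4303,-.2375,.1646],1.859)
goto([.507-.959*.03,-.2148-.284*.03,.1586],1.859)
s=snapshot('scene'); save('s4',cv2.resize(s['frame'][140:240,240:360],(720,600),interpolation=cv2.INTER_CUBIC))
```

```text
2015 [[-0.0147, -0.0052, -0.0299], [-0.0085, -0.0042, -0.0288], [0.0133, -0.0003, -0.0273], [0.0176, 0.0034, 0.0124], [0.0187, 0.0044, 0.0327]]
peg 902 tip [ 0.4915 -0.2178  0.1404] root [ 0.5428 -0.2027  0.1338] yaw 0.2856 slope -0.123
red 2916 [ 0.4447 -0.1849  0.1866] [ 0.4002 -0.2569  0.1594] [ 0.4813 -0.1639  0.25  ]
at 5.925 [ 0.4313 -0.2388  0.1666] [3.139e+00 2.000e-03 1.858e+00] w 0.009 F [ 0.3  0.1 -1.2]
t [ 0.0019 -0.0007  0.0025] r [ 0.002  0.002 -0.001]
at 5.925 [ 0.4313 -0.2388  0.1666] [3.139e+00 2.000e-03 1.858e+00] w 0.009 F [ 0.3  0.1 -1.2]
t [0.0019 0.0617 0.0102] r [ 0.002  0.002 -0.001]
```

View pics/w4.png

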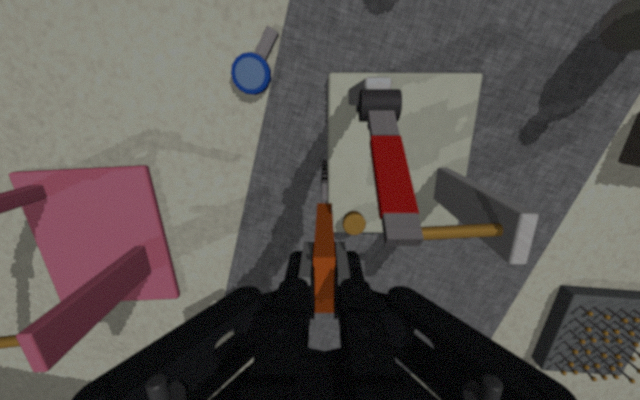

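Small lateral trim (+0.8 mm), then insert along the peg slope.

Emit:
{"name": "send_rows", "arguments": {
  "motion": [
    {"tx": 0.001, "ty": 0.02, "tz": 0.003, "rx": 0, "ry": 0, "rz": 0, "gripper": 1.0},
    {"tx": 0.001, "ty": 0.035, "tz": 0.005, "rx": 0, "ry": 0, "rz": 0, "gripper": 1.0},
    {"tx": 0.001, "ty": 0.05, "tz": 0.007, "rx": 0, "ry": 0, "rz": 0, "gripper": 1.0},
    {"tx": 0.001, "ty": 0.065, "tz": 0.009, "rx": 0, "ry": 0, "rz": 0, "gripper": 1.0},
    {"tx": 0.001, "ty": 0.065, "tz": 0.009, "rx": 0, "ry": 0, "rz": 0, "gripper": 1.0}
  ]
}}

```text
time_s: 6.6
tool_pos: [0.4805, -0.222, 0.1571]
orientation: [-3.141, 0.0, 1.86]
ft_force: [-0.2, -0.5, -1.6]
grip_width: 0.0093
grip_force: 59.4
```

Run:
```python
from h import *
goto([.507+.959*.005,-.2152+.284*.005,.1545],1.859)
o=ctrl.observe();s=snapshot('wrist'); peg(s,cloud(s,T(o)))
s=snapshot('scene'); save('s5',cv2.resize(s['frame'][140:220,240:340],(750,600),interpolation=cv2.INTER_CUBIC))
```

```text
at 6.6 [ 0.4805 -0.222   0.1571] [-3.141  0.     1.86 ] w 0.0093 F [-0.2 -0.5 -1.6]
t [-0.0012  0.0404  0.0032] r [-0.     0.     0.001]
peg 1062 tip [ 0.4724 -0.222   0.1424] root [ 0.5432 -0.2032  0.134 ] yaw 0.2595 slope -0.114
red 3471 [ 0.4503 -0.1842  0.1876] [ 0.4189 -0.2416  0.159 ] [ 0.5366 -0.1639  0.2498]
```

View pics/s5.png

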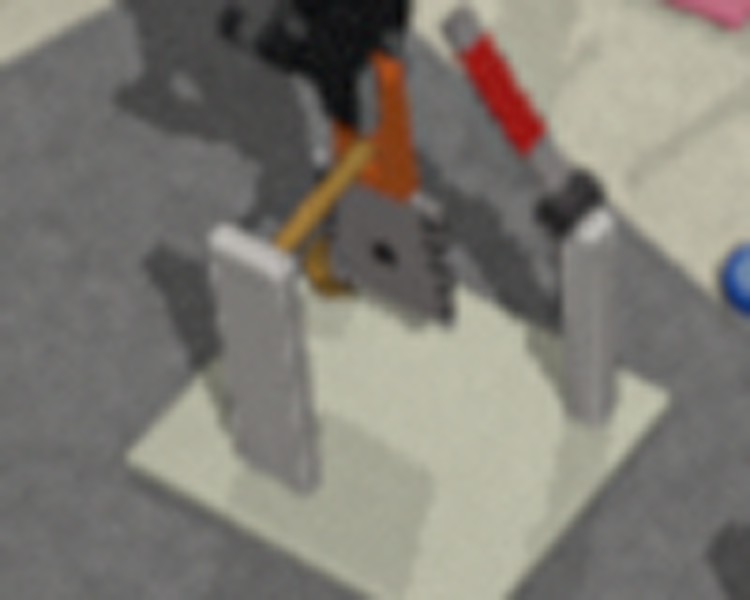

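The crop shows the peg tip entering the eye at about (365,150). The force is near zero, so I continue along the peg.

Emit:
{"name": "send_rows", "arguments": {
  "motion": [
    {"tx": -0.0005, "ty": 0.01, "tz": 0.001, "rx": 0, "ry": 0, "rz": 0, "gripper": 1.0},
    {"tx": -0.0005, "ty": 0.02, "tz": 0.0025, "rx": 0, "ry": 0, "rz": 0, "gripper": 1.0},
    {"tx": -0.0005, "ty": 0.03, "tz": 0.0035, "rx": 0, "ry": 0, "rz": 0, "gripper": 1.0},
    {"tx": -0.0005, "ty": 0.04, "tz": 0.005, "rx": 0, "ry": 0, "rz": 0, "gripper": 1.0},
    {"tx": -0.0005, "ty": 0.04, "tz": 0.005, "rx": 0, "ry": 0, "rz": 0, "gripper": 1.0}
  ]
}}

```text
time_s: 7.32
tool_pos: [0.5111, -0.2135, 0.1533]
orientation: [-3.141, -0.0, 1.859]
ft_force: [0.3, -0.0, -2.6]
grip_width: 0.0087
grip_force: 59.3
```

Run:
```python
from h import *
goto([.507+.959*.005,-.2152+.284*.005,.150],1.859)
o=ctrl.observe();s=snapshot('wrist'); save('w6',s['frame']); peg(s,cloud(s,T(o)))
```

```text
at 7.325 [ 0.5111 -0.2135  0.1533] [-3.141 -0.     1.859] w 0.0087 F [ 0.3 -0.  -2.6]
t [-0.0006  0.0008  0.0041] r [-0. -0.  0.]
peg 1117 tip [ 0.4723 -0.2233  0.1426] root [ 0.5431 -0.2024  0.1339] yaw 0.2879 slope -0.117
red 3997 [ 0.454  -0.1824  0.1864] [ 0.4345 -0.2348  0.1584] [ 0.5661 -0.1634  0.2489]
```

View pics/w6.png

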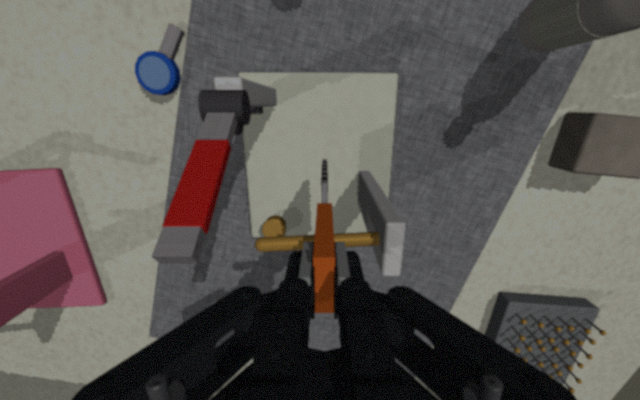

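The wrist view shows the peg passing through the tab: brass is visible at (280,243) and (355,240). Lower until it hangs, open a little, and rise.

Emit:
{"name": "send_rows", "arguments": {
  "motion": [
    {"tx": 0, "ty": 0, "tz": 0.003, "rx": 0, "ry": 0, "rz": 0, "gripper": 1.0},
    {"tx": 0, "ty": 0, "tz": 0.0045, "rx": 0, "ry": 0, "rz": 0, "gripper": 1.0},
    {"tx": 0, "ty": 0, "tz": 0.0045, "rx": 0, "ry": 0, "rz": 0, "gripper": 1.0}
  ]
}}

```text
time_s: 7.75
tool_pos: [0.5104, -0.2142, 0.1502]
orientation: [3.141, 0.0, 1.858]
ft_force: [-1.1, -0.7, 3.3]
grip_width: 0.009
grip_force: 60.3
```

Emit:
{"name": "send_rows", "arguments": {
  "motion": [
    {"tx": 0, "ty": 0, "tz": 0, "rx": 0, "ry": 0, "rz": 0, "gripper": 0.75},
    {"tx": 0, "ty": 0, "tz": 0, "rx": 0, "ry": 0, "rz": 0, "gripper": 0.75},
    {"tx": 0, "ty": 0, "tz": 0, "rx": 0, "ry": 0, "rz": 0, "gripper": 0.75},
    {"tx": 0, "ty": 0, "tz": 0, "rx": 0, "ry": 0, "rz": 0, "gripper": 0.75}
  ]
}}

```text
time_s: 8.25
tool_pos: [0.5104, -0.2139, 0.1499]
orientation: [-3.142, -0.0, 1.858]
ft_force: [-0.5, 0.1, -1.0]
grip_width: 0.0217
grip_force: 0.0
```

Emit:
{"name": "send_rows", "arguments": {
  "motion": [
    {"tx": 0, "ty": 0, "tz": -0.03, "rx": 0, "ry": 0, "rz": 0, "gripper": 0.75},
    {"tx": 0, "ty": 0, "tz": -0.07, "rx": 0, "ry": 0, "rz": 0, "gripper": 0.75},
    {"tx": 0, "ty": 0, "tz": -0.12, "rx": 0, "ry": 0, "rz": 0, "gripper": 0.75},
    {"tx": 0, "ty": 0, "tz": -0.15, "rx": 0, "ry": 0, "rz": 0, "gripper": 1.0},
    {"tx": 0, "ty": 0, "tz": -0.15, "rx": 0, "ry": 0, "rz": 0, "gripper": 1.0}
  ]
}}

```text
time_s: 8.88
tool_pos: [0.5113, -0.2144, 0.2717]
orientation: [3.138, 0.002, 1.858]
ft_force: [0.5, 0.6, 0.2]
grip_width: 0.0003
grip_force: 0.0
```

Run:
```python
from h import *
# gate press point from stand frame: mid (.507,-.2148), yaw .288
c,n=np.cos(.288),np.sin(.288); g=np.array([.507,-.2148])+np.array([c*-.047-n*.028,n*-.047+c*.028]); print('press',g)
o=ctrl.observe();s=snapshot('wrist'); P=cloud(s,T(o)); tabs(s,P); peg(s,P)
goto([*g,.265],1.859)
s=snapshot('scene'); save('s7',cv2.resize(s['frame'][140:220,240:340],(750,600),interpolation=cv2.INTER_CUBIC)); P=cloud(s); peg(s,P)
```

```text
press [ 0.45398276 -0.20130286]
orange 166 top z 0.1962 rect [array([ 0.4482, -0.1889]), array([0.0161, 0.0081]), np.float64(11.9065)]
blue 588 top z 0.1415 rect [array([ 0.6568, -0.0125]), array([0.0217, 0.0214]), np.float64(84.5681)]
peg 400 tip [ 0.4729 -0.2243  0.1432] root [ 0.5434 -0.2029  0.1344] yaw 0.2943 slope -0.119
red 746 [ 0.4459 -0.1794  0.1807] [ 0.435  -0.1931  0.1599] [ 0.4569 -0.1642  0.199 ]
at 8.925 [ 0.5107 -0.2139  0.2702] [3.14  0.    1.858] w 0.0 F [-0.   0.2  0.7]
t [ 0.0352 -0.0635  0.0064] r [ 0.001  0.    -0.001]
peg 22 tip [ 0.474  -0.2208  0.142 ] root [ 0.532  -0.2045  0.135 ] yaw 0.2731 slope -0.116
red 66 [ 0.4481 -0.1774  0.1806] [ 0.4389 -0.1909  0.1615] [ 0.4576 -0.1629  0.1974]
```

View pics/s7.png

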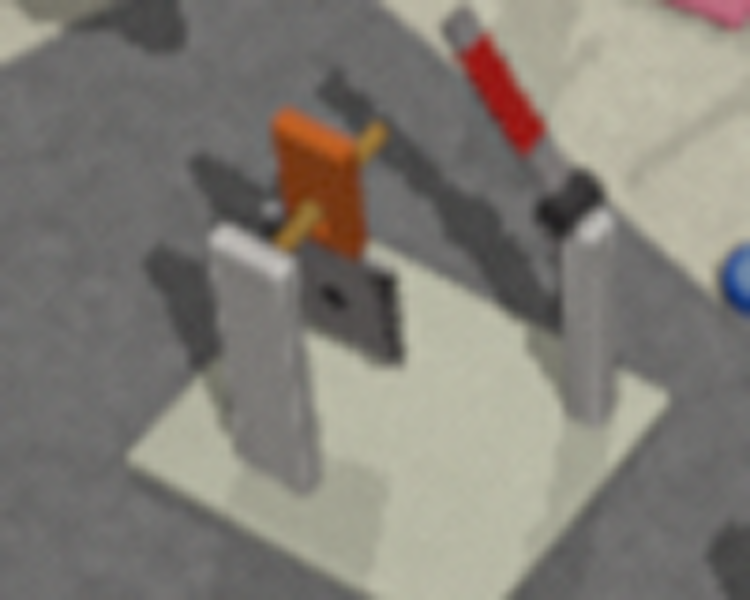

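The gauge hangs upright on the peg, with the tab at (320,185) and the peg tip showing at (370,140); the gate is still up. Next I move over the press point and push down.

Emit:
{"name": "send_rows", "arguments": {
  "motion": [
    {"tx": 0.039, "ty": -0.0635, "tz": 0, "rx": 0, "ry": 0, "rz": 0, "gripper": 1.0},
    {"tx": 0.039, "ty": -0.0635, "tz": 0, "rx": 0, "ry": 0, "rz": 0, "gripper": 1.0},
    {"tx": 0.039, "ty": -0.0635, "tz": 0.03, "rx": 0, "ry": 0, "rz": 0, "gripper": 1.0},
    {"tx": 0.039, "ty": -0.0635, "tz": 0.06, "rx": 0, "ry": 0, "rz": 0, "gripper": 1.0},
    {"tx": 0.039, "ty": -0.0635, "tz": 0.08, "rx": 0, "ry": 0, "rz": 0, "gripper": 1.0}
  ]
}}

```text
time_s: 9.6
tool_pos: [0.4537, -0.1997, 0.2053]
orientation: [3.141, 0.003, 1.858]
ft_force: [-0.0, -20.1, 36.1]
grip_width: 0.0004
grip_force: 17.9
```

Run:
```python
from h import *
goto([.4531,-.1984,.141],1.859)
```

```text
at 9.6 [ 0.4537 -0.1997  0.2053] [3.141e+00 3.000e-03 1.858e+00] w 0.0004 F [ -0.  -20.1  36.1]
t [ 0.002  -0.0003  0.0803] r [ 0.     0.003 -0.001]
```

Emit:
{"name": "send_rows", "arguments": {
  "motion": [
    {"tx": 0, "ty": 0, "tz": 0, "rx": 0, "ry": 0, "rz": 0, "gripper": 1.0},
    {"tx": 0, "ty": 0, "tz": 0, "rx": 0, "ry": 0, "rz": 0, "gripper": 1.0}
  ]
}}

```text
time_s: 9.85
tool_pos: [0.4536, -0.2, 0.2064]
orientation: [3.141, 0.002, 1.857]
ft_force: [-1.3, -3.3, 9.4]
grip_width: -0.0001
grip_force: 4.4
```

Run:
```python
from h import *
goto([.4531,-.1984,.141],1.859)
s=snapshot('scene'); save('s8',cv2.resize(s['frame'][130:220,250:350],(667,600),interpolation=cv2.INTER_CUBIC)); P=cloud(s); peg(s,P)
```

```text
at 9.85 [ 0.4536 -0.2     0.2064] [3.141e+00 2.000e-03 1.857e+00] w -0.0001 F [-1.3 -3.3  9.4]
t [ 0.0023 -0.      0.0818] r [ 0.     0.002 -0.002]
peg 21 tip [ 0.4745 -0.2214  0.1434] root [ 0.532  -0.204   0.1346] yaw 0.2943 slope -0.144
red 66 [ 0.4482 -0.1797  0.1792] [ 0.4384 -0.1934  0.1573] [ 0.4565 -0.1658  0.1995]
```

View pics/s8.png

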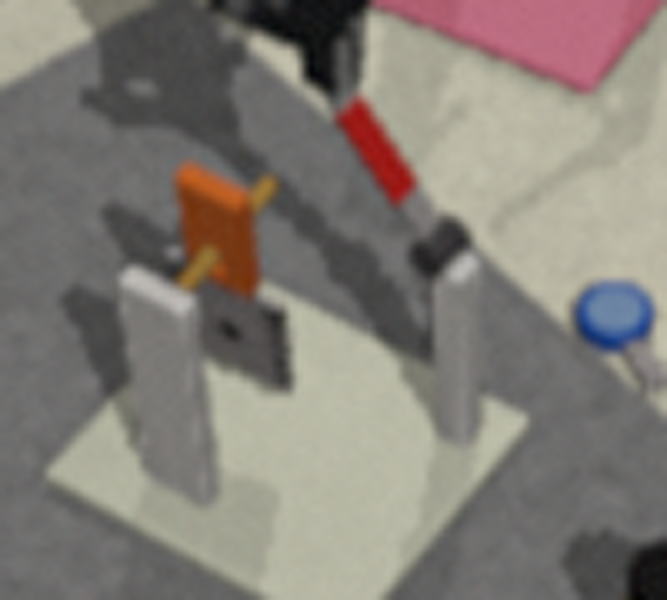

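The tip of the gate arm is under the fingers and yielding, with the force settled at 9 N. I continue slowly.

Emit:
{"name": "send_rows", "arguments": {
  "motion": [
    {"tx": 0.002, "ty": 0, "tz": 0.012, "rx": 0, "ry": 0, "rz": 0, "gripper": 1.0},
    {"tx": 0.002, "ty": 0, "tz": 0.024, "rx": 0, "ry": 0, "rz": 0, "gripper": 1.0},
    {"tx": 0.002, "ty": 0, "tz": 0.036, "rx": 0, "ry": 0, "rz": 0, "gripper": 1.0},
    {"tx": 0.002, "ty": 0, "tz": 0.046, "rx": 0, "ry": 0, "rz": 0, "gripper": 1.0}
  ]
}}

```text
time_s: 10.4
tool_pos: [0.4527, -0.1969, 0.1685]
orientation: [-3.142, 0.0, 1.858]
ft_force: [0.3, -0.7, 2.6]
grip_width: -0.0
grip_force: 1.2
```

Emit:
{"name": "send_rows", "arguments": {
  "motion": [
    {"tx": 0, "ty": 0, "tz": 0.01, "rx": 0, "ry": 0, "rz": 0, "gripper": 1.0},
    {"tx": 0, "ty": 0, "tz": 0.02, "rx": 0, "ry": 0, "rz": 0, "gripper": 1.0},
    {"tx": 0, "ty": 0, "tz": 0.028, "rx": 0, "ry": 0, "rz": 0, "gripper": 1.0},
    {"tx": 0, "ty": 0, "tz": 0.034, "rx": 0, "ry": 0, "rz": 0, "gripper": 1.0},
    {"tx": 0, "ty": 0, "tz": 0.034, "rx": 0, "ry": 0, "rz": 0, "gripper": 1.0}
  ]
}}

```text
time_s: 11.02
tool_pos: [0.4522, -0.1968, 0.1415]
orientation: [-3.141, -0.0, 1.858]
ft_force: [-0.0, -0.7, 0.2]
grip_width: 0.0002
grip_force: 0.0
```

Force dropped to zero, so it has snapped. Rise away and check.

Emit:
{"name": "send_rows", "arguments": {
  "motion": [
    {"tx": 0, "ty": 0, "tz": -0.04, "rx": 0, "ry": 0, "rz": 0, "gripper": 1.0},
    {"tx": 0, "ty": 0, "tz": -0.1, "rx": 0, "ry": 0, "rz": 0, "gripper": 1.0},
    {"tx": 0, "ty": 0, "tz": -0.16, "rx": 0, "ry": 0, "rz": 0, "gripper": 1.0},
    {"tx": 0, "ty": 0, "tz": -0.16, "rx": 0, "ry": 0, "rz": 0, "gripper": 1.0},
    {"tx": 0, "ty": 0, "tz": -0.16, "rx": 0, "ry": 0, "rz": 0, "gripper": 1.0}
  ]
}}

```text
time_s: 11.65
tool_pos: [0.4523, -0.1966, 0.2697]
orientation: [3.141, -0.0, 1.858]
ft_force: [1.3, 0.5, -0.4]
grip_width: 0.0002
grip_force: 0.0
```

Run:
```python
from h import *
o=ctrl.observe(); print(o['tool_pos'],o['ft_force'])
s=snapshot('scene'); save('s9',cv2.resize(s['frame'][130:330,230:430],(600,600),interpolation=cv2.INTER_CUBIC)); P=cloud(s); peg(s,P)
s=snapshot('wrist'); peg(s,cloud(s,T(o)))
```

```text
[ 0.45228019 -0.19660768  0.26971398] [ 1.29296976  0.49167284 -0.40646054]
peg 19 tip [ 0.477  -0.2191  0.143 ] root [ 0.5313 -0.2038  0.136 ] yaw 0.2752 slope -0.123
red 63 [ 0.4545 -0.1999  0.1393] [ 0.4422 -0.2256  0.1317] [ 0.4653 -0.1801  0.1456]
peg 345 tip [ 0.4725 -0.2241  0.1439] root [ 0.5437 -0.2031  0.1355] yaw 0.2866 slope -0.113
red 602 [ 0.4523 -0.2013  0.1387] [ 0.4396 -0.225   0.1366] [ 0.4652 -0.1783  0.1406]
```

View pics/s9.png

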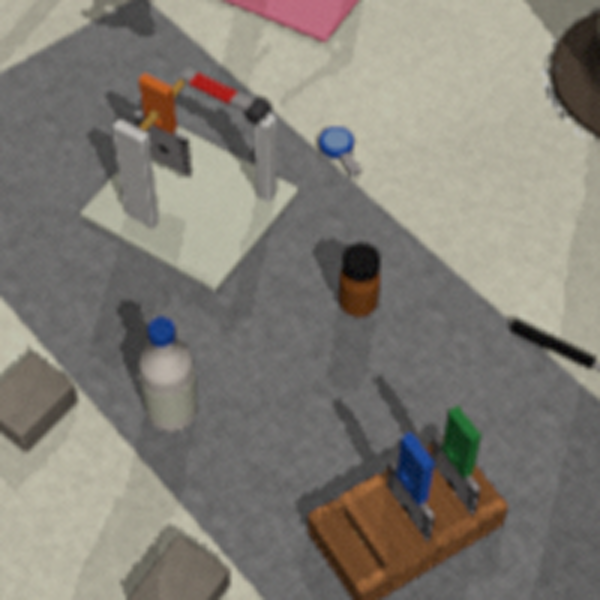

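The gauge hangs on the peg at (158,110). The red gate at (212,90) lies level across the tip, with its top at z 0.139. Blue and green are still in the rack, and the jar and bottle are where they were.

```bash
python3 -c "
from workcell import job
print(job.sign_off())"
```

```text
the job is handed in; nothing more can be done
None
```

The orange gauge hangs on the white stand's peg with the red gate snapped down and holding in front of its tip. Blue and green are still in the rack and nothing visible in the last picture had moved. I handed the job in at about 12 s; the hand-in gave back no verdict.

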